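# Tare the dial scale under the empty coffee cup

## Task

The empty coffee cup stands on the small dial scale, ready for coffee to be weighed out for the press, so the needle shows the cup's weight. Zero the scale: push its dial round by the lugs on its rim with your fingertips until the arrowhead (the zero mark) lines up with the tip of the needle, no more than half the gap between two scale lines off. Push gently, do not pinch the dial, do not touch the needle, the cup or the platform it stands on, leave the other things where they are, and take your hand away.

Things in the scene. Friction and masses are not known exactly. Their poses are not given: they have to be found in the camera images.
- scale: Mechanical kitchen scale, grey plastic, 262 long (its x) x 142 wide (its y), fixed to the worktop. Origin on its underside below the dial's centre; +x points from the dial to the weighing platform (12 o'clock), z up. The base under the dial is 25 mm high, reaches 74 in front of the origin and 71 to each side. No other thing stands within 85 mm of the dial's axis on the robot's side.
- dial_centre (a point): Centre of the dial's face, 46 mm above the scale's origin. The dial lies face up and leans 10 degrees toward the robot (the face rises 0.176 mm per mm along the scale's +x). White disc in a black rim of 111 diameter that stands 2.5 above the face. The needle turns on a hub of 12 diameter at the centre, 2 to 5 above the face; nothing covers it.
- dial (a joint): Angle of the dial (rad), growing clockwise seen from above; at 0 the arrowhead points at 12 o'clock (to the platform), at pi at 6 o'clock. Turns either way by more than a full turn from its start, with light friction (about 0.07 N m, 1.2 N at a lug), and stays where it is left.
- lug (a point): Top of one of six equal black lugs on the dial's rim, the one 30 degrees clockwise of the arrowhead. The lugs stand at 30, 90, 150, 210, 270 and 330 degrees clockwise from the arrowhead and turn with the dial. Each spans 50 to 68 mm from the dial's axis, is 11 wide and rises 14 above the face.
- zero_mark (a point): Inner tip of the solid black arrowhead on the dial that marks zero, 40 mm from the dial's axis, 2 above the face; it points inward. Round the rest of the white face run 39 black lines, 9 degrees (10 g) apart, longer at every 50 and 100 g.
- pointer (a joint): Angle of the needle (rad), growing clockwise seen from above, 0 at 12 o'clock. It follows the weight on the platform: 9 degrees per 10 g, and is still while the platform is left alone. Between about 1.4 and 2.9 with the cup on.
- pointer_tip (a point): Tip of the slim black tapering needle, 40 mm from the dial's axis, 2 mm above the face. (The needle's other end, 21 long, carries a small disc.) The needle is light and must not be touched.
- platform: Round steel weighing platform of the scale, 108 in diameter, behind the dial: its centre is 122 mm along the scale's +x from the dial's axis. Origin at the centre of its top, about 50 to 53 mm above the worktop. Sinks a few mm on a spring under load.
- coffee_cup: The small green and orange coffee cup on the platform, 56 high, 58 in diameter, with a ring handle; loose, 0.1 to 0.18 kg. Origin on its underside, about 16 mm from the cup's axis toward the handle.
- coffee_press: Bystander: small coffee press in a black cage, 122 high, 60 in diameter, left of the platform; loose. Origin at its underside.
- matchbox: Bystander: matchbox 36 x 53 x 15 lying left of the dial; loose. Origin at the centre of its underside.
- wine_stopper: Bystander: bottle stopper 22 in diameter, 32 high, standing right of the dial; loose. Origin at its underside.
- cork: Bystander: cork 24 in diameter, 44 high, standing right of the dial; loose. Origin at its underside.

How it is judged (in metres and radians):
At the end, for the whole second after the job is handed in: The arrowhead's tip is within half the gap between two scale lines (4.5 degrees, 3.1 mm) of the needle's tip, the dial at rest, the cup still standing upright on the platform (distance between zero_mark and pointer_tip below 0.0031 m and velocity of joint dial between -0.02 and 0.02 rad/s and contact force between coffee_cup and platform above 0.5 N and angle between coffee_cup's own z axis and vertical below 0.1 rad); the robot touches nothing.
It fails at once if the dial is pinched or forced (more than 15 N on it) (contact force between the fingers and dial above 15 N).
It fails at once if the robot touches the needle, the cup or the weighing platform (contact force between any of the arm, the fingers and coffee_cup above 0.5 N or contact force between any of the arm, the fingers and platform above 0.5 N or contact force between any of the arm, the fingers and pointer above 0.5 N).
It fails at once if the cup is lifted, or shifted more than 15 mm (distance of coffee_cup from where it was at the start of the episode above 0.015 m).
It fails at once if a bystander (coffee press, matchbox, wine stopper or cork) is moved more than 25 mm (distance of any of coffee_press, matchbox, wine_stopper, cork from where it was at the start of the episode above 0.025 m).
It also fails if it takes over 61 s, if anything falls off the work surface, if the arm or the gripper's body presses on something with over 40 N, if the wrist force passes 120 N, or if a joint passes its speed limit or range.

## Robot

A 6-joint arm with a two-finger parallel gripper is mounted at the origin on a cart in front of the work surface, level with it; the furniture and walls round the work are solid. World frame = base frame: x ahead of the robot, y to its left, z up, the work surface at z = 0. Lengths are in mm, angles in rad, forces in N, time in s.
With the tool pointing down it reaches from about 250 to 775 mm from the base axis. Payload 4 kg.
Tool frame: the origin (TCP) lies midway between the tips of the shut fingers; the grasp point (between the pads) lies 19 mm behind it; z points along the fingers, y is the line along which they close (so a half turn about z gives the same grasp; the last joint's range is limited). The gripper opens to 94 mm and grips with 3 to 60 N. Pads are 16 mm wide; open, the fingers measure 119 mm over their backs; the gripper's body (75 mm by 177 mm) begins 78 mm behind the grasp point.
Start: joints at [1.073, 0.087, 1.371, -0, 1.684, -0.103], TCP at [211.554, 507.706, 205.506] pointing down, gripper open.
Joint ranges: [-3.1, 3.1], [-0.76, 2.03], [0.27, 2.55], [-1.08, 4.22], [0.17, 2.65], [-2.57, 2.57]. Speed limits (rad/s): [2.79, 2.79, 3.14, 3.14, 3.14, 3.14].

## Interface

Orientations are given as a unit quaternion [x, y, z, w].
In Python, from bench import arm gives the robot as it stands.
- The arm moves only by the tool jog_arm, never from a script. Its argument "motion" is a list of rows, each a list of 2 entries, a list of its own where there are three numbers: the shift along the tool's x, y, z in m, then the turn, a rotation vector about the tool's x, y, z in degrees. In form: [[[dx, dy, dz], [rx, ry, rz]], ...]. A call has 1 to 12 rows; each row shifts and turns the commanded pose from where the row before left it, along the tool's axes as they then stand; what a row does not reach is not made up. A row lasts 1/12 s, in which the tool goes at most 41.7 mm and 7.16 degrees, less where a joint would pass 70% of its speed; a pose out of reach is approached as far as the arm can. A call with a gripper value outside its range is refused whole. "fingers" is the finger opening in m, from 0 to 0.094, set as the call begins (left out, the last holds). The fingers move at their own pace and stop on an object; the grip force is fixed at half the most. Time passes only in rows, so rows that do not move let the fingers close. It gives the time, the measured TCP pose, the force, the opening and the grip force at its end, in the units of the state.
- arm.observe(): the state, without advancing time (a new reading comes with each control period).
- arm.snapshot(name): name is "side" or "top" or "wrist"; returns a dict with "frame" (480x640x3 uint8, red, green, blue), "z_map" (480x640 float32, mm along the optical axis (not along the pixel's ray), 0 where there is no reading), "intrinsics" (3x3 intrinsics, pixels), "extrinsics" (4x4, takes a point from world to camera coordinates). Camera axes: x right, y up, looking along -z (the intrinsics and any distortion apply to the point x, -y, -z); pixel columns grow to the right and rows downward; lengths in mm; the calibration is good to about 2 mm. The wrist camera is an equidistant fisheye: a pixel r from the principal point sees the ray r / f radians off the axis. A picture is of the moment at which its call begins.
- arm.sign_off(): hands the job in; it is judged then, once.
The state is a dict: "time_s": time; "joints": joint angles; "joint_vel": joint speeds; "tau": joint torques, N m; "position": TCP position; "eef_rot": TCP orientation; "force": force on the tool from outside, world axes, zero at the start; "ft_torque": the same for the moment, N m; "grip_width": finger opening in mm; "grasp_force": force on a finger pad.
Only numpy, scipy, OpenCV 4.12 (cv2) and the standard library are available. Lean on these libraries where they do the work, as an engineer would, in place of code of your own. Each camera call takes 0.05 s, during which the arm holds its last target. There are 200 camera calls.

## Working session

There is one attempt and no reset: what is moved stays moved. The work goes in short steps, Python scripts to look and compute and a tool call to move; the robot and the scene stay as the last step left them, time stands still between calls to the robot, and variables do not carry over. Pictures are saved under pics/ and viewed, at most 10 in all, crops included, and the job is handed in when it is done.

Besides the shell and the picture viewer there is one more tool, called after "Emit:" in YAML: its name, and indented under it one key for each argument. jog_arm: Moves the arm, as the interface text tells. Its arguments: {"type":"object","properties":{"motion":{"type":"array","items":{"type":"array"}},"fingers":{"type":"number"}},"required":["motion"]}

```bash
mkdir -p pics; python3 - <<'E'
from bench import arm
import cv2,numpy as np
s=arm.observe(); print(s['time_s'],s['position'],s['eef_rot'],s['grip_width'])
for n in ['top','side']:
    d=arm.snapshot(n); np.savez(f'{n}0.npz',**d); cv2.imwrite(f'pics/{n}0.png',d['frame'][:,:,::-1]); print(d['intrinsics'],d['extrinsics'])
E
```

```text
0.0 [211.31636    507.19930778 204.31598092] [ 1.96147136e-01  9.80573876e-01 -1.04046712e-03 -3.03421888e-04] 93.9469853331676
[[542.18855746   0.         331.00711917]
 [  0.         542.18855746 241.10874397]
 [  0.           0.           1.        ]] [[-9.72987684e-04 -9.99948907e-01  1.00616687e-02  1.19724216e+02]
 [ 9.81500872e-01  9.71420210e-04  1.91455205e-01 -5.39129723e+02]
 [-1.91455197e-01  1.00618201e-02  9.81449778e-01 -8.09524400e+02]
 [ 0.00000000e+00  0.00000000e+00  0.00000000e+00  1.00000000e+00]]
[[501.46330699   0.         323.84280931]
 [  0.         501.46330699 241.01049341]
 [  0.           0.           1.        ]] [[ 9.77865765e-01 -2.08841891e-01  1.27909762e-02 -5.03934408e+02]
 [ 1.56553899e-01  7.70854868e-01  6.17473602e-01 -2.41113225e+02]
 [-1.38814341e-01 -6.01803819e-01  7.86487598e-01 -7.42924799e+02]
 [ 0.00000000e+00  0.00000000e+00  0.00000000e+00  1.00000000e+00]]
```

View pics/top0.png

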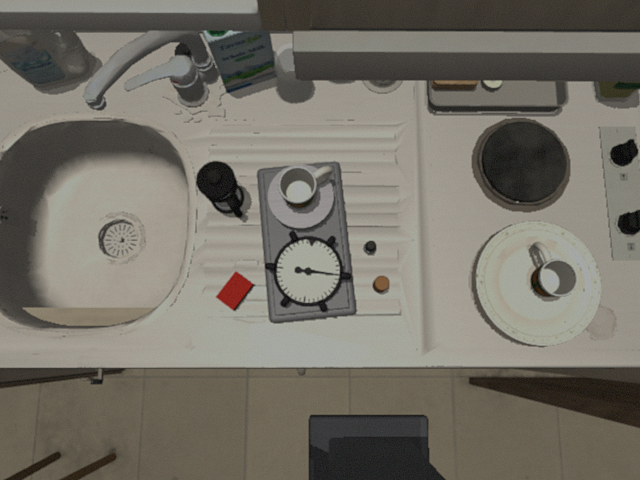

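The top view shows the scale, with the dial centre near (308,270), the needle pointing right to about (340,275), the cup at (298,187), the matchbox at (235,290), the stopper at (370,247) and the cork at (381,284).

```bash
cat > h.py <<'E'
import numpy as np,cv2
def ray(d,u,v):
    K,E=d['intrinsics'],d['extrinsics']; R,t=E[:3,:3],E[:3,3]
    c=np.array([(u-K[0,2])/K[0,0],-(v-K[1,2])/K[1,1],-1.0])
    return -R.T@t, R.T@c
def on_plane(d,u,v,p0,n):
    o,r=ray(d,u,v); return o+r*(np.dot(np.asarray(p0)-o,n)/np.dot(r,n))
def proj(d,p):
    K,E=d['intrinsics'],d['extrinsics']; c=E[:3,:3]@np.asarray(p)+E[:3,3]
    return np.array([K[0,2]+K[0,0]*c[0]/-c[2],K[1,2]-K[1,1]*c[1]/-c[2]])
E
python3 - <<'E'
from h import *
for n,(x,y,w,h) in {'top':(250,150,160,120+60),}.items():
    d=np.load(n+'0.npz'); f=d['frame'][:,:,::-1][145:325,250:400]
    cv2.imwrite('pics/top0c.png',cv2.resize(f,None,fx=3.3,fy=3.3,interpolation=cv2.INTER_CUBIC))
d=np.load('top0.npz')
Z=np.array([0,0,1.])
for nm,u,v,z in [('dial',308,270,46),('cork',381,284,44),('stop',370,247,32),('match',235,290,15)]:
    print(nm,on_plane(d,u,v,[0,0,z],Z).round(1), d['z_map'][v,u])
# white face mask fit
f=d['frame'].astype(int); s=np.load('side0.npz')
print(proj(s,on_plane(d,308,270,[0,0,46],Z)))
p=on_plane(d,308,270,[0,0,46],Z); u,v=proj(s,p).astype(int)
c=s['frame'][max(v-75,0):v+75,max(u-100,0):u+100,::-1]; print(max(v-75,0),max(u-100,0))
cv2.imwrite('pics/side0c.png',cv2.resize(c,None,fx=4,fy=4,interpolation=cv2.INTER_CUBIC))
E
```

```text
dial [493.6 156.1  46. ] 849.8634
cork [471.7  40.8  44. ] 853.4363
stop [533.3  56.3  32. ] 877.0271
match [465.1 275.5  15. ] 878.2442
[293.1210241  249.72529813]
174 193
```

View pics/top0c.png

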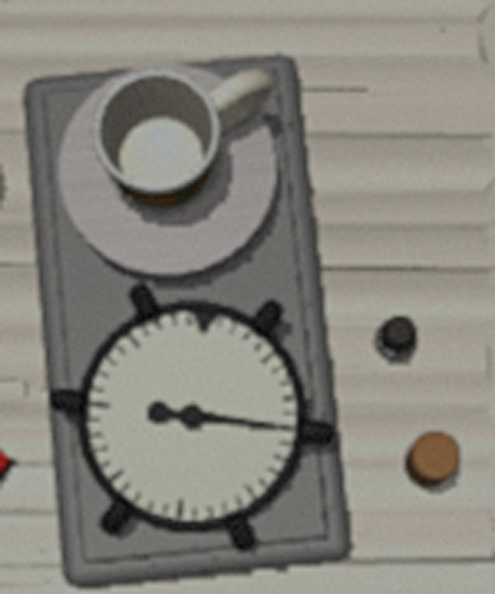

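View pics/side0c.png

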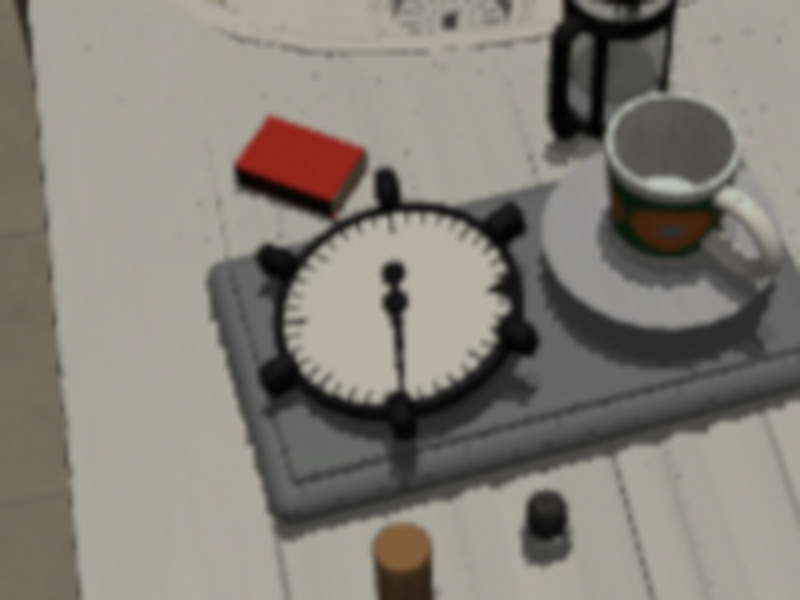

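The crops show the hub at (192,417), the needle tip at about (293,428) near 3 o'clock and the arrowhead tip at (204,330) near 12 o'clock. The dial has to turn about 88° clockwise. My plan is to push the 3 o'clock lug round to 6 o'clock with the shut fingers. First I'll measure this in the dial plane.

```bash
cat >> h.py <<'E'
def frame(yaw):
    c,s=np.cos(yaw),np.sin(yaw); a=np.radians(10)
    X=np.array([c*np.cos(a),s*np.cos(a),np.sin(a)]); Y=np.array([-s,c,0]); return X,Y,np.cross(X,Y)
def pt(C,yaw,r,th,h):   # th deg clockwise from 12 o'clock
    X,Y,N=frame(yaw); t=np.radians(th); return C+r*(np.cos(t)*X-np.sin(t)*Y)+h*N
def polar(d,C,yaw,r,h):
    th=np.arange(0,360,.5); uv=np.array([proj(d,pt(C,yaw,r,t,h)) for t in th],np.float32)
    g=cv2.cvtColor(d['frame'],cv2.COLOR_RGB2GRAY)
    return th,cv2.remap(g,uv[:,:1],uv[:,1:],cv2.INTER_LINEAR)[:,0].astype(float)
def darks(th,v,thr):
    m=v<thr; k=np.where(~m)[0][0]; m=np.roll(m,-k); t=np.roll(th,-k); w=np.roll(np.clip(thr-v,0,None),-k); out=[]
    i=0
    while i<len(m):
        if m[i]:
            j=i
            while j<len(m) and m[j]: j+=1
            tt=np.unwrap(np.radians(t[i:j])); out.append((round(float(np.degrees((tt*w[i:j]).sum()/w[i:j].sum()))%360,1),(j-i)/2)); i=j
        i+=1
    return out
def centre(d,guess,yaw):
    # white face blob around guess -> ellipse centre -> world
    X,Y,N=frame(yaw); u,v=proj(d,guess); g=cv2.cvtColor(d['frame'],cv2.COLOR_RGB2GRAY)
    mask=np.zeros_like(g); poly=np.array([proj(d,pt(guess,yaw,56,t,0)) for t in range(0,360,5)]).round().astype(np.int32)
    cv2.fillPoly(mask,[poly],255); b=((g>110)&(mask>0)).astype(np.uint8)
    n,l,st,ce=cv2.connectedComponentsWithStats(b); k=1+st[1:,4].argmax()
    cs,_=cv2.findContours((l==k).astype(np.uint8),0,cv2.CHAIN_APPROX_NONE); hull=cv2.convexHull(max(cs,key=len))
    e=cv2.fitEllipse(hull); P=on_plane(d,*e[0],guess,N); return e,P
E
python3 - <<'E'
from h import *
d=np.load('top0.npz'); s=np.load('side0.npz'); Z=np.array([0,0,1.])
# yaw from base edges (top edge of base z~25): crop points left edge, right edge
px=lambda x,y:(250+x/3.3,145+y/3.3)
for a,b in [((28,100),(68,570)),((303,80),(347,545))]:
    A=on_plane(d,*px(*a),[0,0,22],Z);B=on_plane(d,*px(*b),[0,0,22],Z);v=A-B;print('yaw',np.degrees(np.arctan2(v[1],v[0])))
yaw=np.radians(5)
C=on_plane(d,308.2,271.4,[0,0,46],Z)
for n,im in (('top',d),('side',s)):
    G=C
    for _ in range(3):
        e,P=centre(im,G,yaw); G=G*0+P+0
        G=C if n=='x' else P
    print(n,e,P)
    for r,h in [(30,2),(36,2),(41,1),(43,1),(45,1),(62,13)]:
        th,v=polar(im,P,yaw,r,h); print(r,darks(th,v,70))
E
```

```text
yaw 6.05487019000293
yaw 4.899511843074761
top ((307.6849670410156, 270.6350402832031), (62.92998123168945, 63.133148193359375), 17.454011917114258) [492.5763041  156.5770551   46.22115156]
30 [(102.4, 2.5)]
36 []
41 []
43 [(12.4, 3.5)]
45 [(12.2, 5.5)]
62 [(3.9, 4.5), (43.4, 16.0), (102.9, 14.5), (161.9, 11.0), (221.2, 12.5), (282.2, 10.0), (342.3, 10.0), (0.0, 1.5)]
side ((291.6451110839844, 250.53126525878906), (45.89688491821289, 56.987770080566406), 68.81953430175781) [490.82751763 154.96153027  45.88913948]
30 []
36 []
41 []
43 [(11.5, 0.5), (101.8, 1.0)]
45 [(11.1, 5.5), (103.5, 8.5)]
62 [(98.1, 131.0), (220.4, 11.0), (254.2, 22.5), (282.9, 8.0), (346.9, 18.5)]
```

```bash
cat >> h.py <<'E'
from scipy.spatial.transform import Rotation as Ro
C0=np.array([492.,156.,46.]); YAW=np.radians(5.5)
def target(th,r,h,tw=None):
    X,Y,N=frame(YAW); t=np.radians(th if tw is None else tw)
    y=-(-np.sin(t)*X-np.cos(t)*Y); z=-N; x=np.cross(y,z)
    return pt(C0,YAW,r,th,h),Ro.from_matrix(np.c_[x,y,z])
def delta(s,P,R):
    R0=Ro.from_quat(s['eef_rot']); return (R0.inv().apply(P-s['position'])).round(2),np.degrees((R0.inv()*R).as_rotvec()).round(2)
def where(s):
    X,Y,N=frame(YAW); v=s['position']-C0; a,b=v@X,v@Y
    return dict(r=np.hypot(a,b).round(1),th=(np.degrees(np.arctan2(-b,a))%360).round(1),h=(v@N).round(1))
E
python3 - <<'E'
from h import *; from bench import arm
s=arm.observe(); P,R=target(72,62,90); print(P,delta(s,P,R))
E
```

```text
[500.87632699  97.61646803 137.95963252] (array([-424.86, -266.64,   66.92]), array([-7.97, -6.55, 43.77]))
```

Emit:
jog_arm:
  motion:
    - [[-0.03,-0.019,0.002],[0,0,0]]
    - [[-0.03,-0.019,0.002],[0,0,0]]
    - [[-0.03,-0.019,0.002],[0,0,0]]
    - [[-0.03,-0.019,0.002],[0,0,0]]
    - [[-0.03,-0.019,0.002],[0,0,0]]
    - [[-0.03,-0.019,0.002],[0,0,0]]
    - [[-0.03,-0.019,0.002],[0,0,0]]
    - [[-0.03,-0.019,0.002],[0,0,0]]
    - [[-0.03,-0.019,0.002],[0,0,0]]
    - [[-0.03,-0.019,0.002],[0,0,0]]
    - [[-0.03,-0.019,0.002],[0,0,0]]
    - [[-0.03,-0.019,0.002],[0,0,0]]
  fingers: 0.0

```text
time_s: 1.1
position: [456.5, 157.1, 181.0]
eef_rot: [0.196, 0.981, -0.0, -0.0]
force: [0.3, 0.4, 0.5]
grip_width: 16.9
grasp_force: 0.0
```

```bash
python3 - <<'E'
from h import *; from bench import arm
s=arm.observe(); P,R=target(72,62,90); print(s['position'],s['grip_width'],delta(s,P,R))
E
```

```text
[456.54147386 157.11117469 180.96478231] 16.939347530106282 (array([-63.84, -37.85,  42.97]), array([-7.88, -6.61, 43.76]))
```

Emit:
jog_arm:
  motion:
    - [[-0.016,-0.0095,0.0107],[0,0,0]]
    - [[-0.016,-0.0095,0.0107],[0,0,0]]
    - [[-0.016,-0.0095,0.0107],[0,0,0]]
    - [[-0.016,-0.0095,0.0107],[0,0,0]]
    - [[0,0,0],[-1.1,-0.92,6.1]]
    - [[0,0,0],[-1.1,-0.92,6.1]]
    - [[0,0,0],[-1.1,-0.92,6.1]]
    - [[0,0,0],[-1.1,-0.92,6.1]]
    - [[0,0,0],[-1.1,-0.92,6.1]]
    - [[0,0,0],[-1.1,-0.92,6.1]]
    - [[0,0,0],[-1.1,-0.92,6.1]]
    - [[0,0,0],[0,0,0]]

```text
time_s: 2.1
position: [499.4, 99.2, 138.0]
eef_rot: [0.539, 0.838, 0.053, 0.066]
force: [0.7, -1.0, 0.0]
grip_width: 0.3
grasp_force: 0.0
```

```bash
python3 - <<'E'
from h import *; from bench import arm
s=arm.observe(); P,R=target(72,62,25); print(s['position'],s['grip_width'],where(s),delta(s,P,R))
P,R=target(72,62,6.5); print(delta(s,P,R))
d=arm.snapshot('side'); cv2.imwrite('pics/side1.png',d['frame'][150:450,100:500,::-1].repeat(2,0).repeat(2,1)[:600,:800])
E
```

```text
[499.42944837  99.20614839 137.99005851] 0.33081990552662394 {'r': np.float64(60.0), 'th': np.float64(72.6), 'h': np.float64(90.3)} (array([-2.24,  0.86, 65.24]), array([-0.2 , -0.18,  0.99]))
(array([-2.3 ,  0.93, 83.74]), array([-0.2 , -0.18,  0.99]))
```

View pics/side1.png

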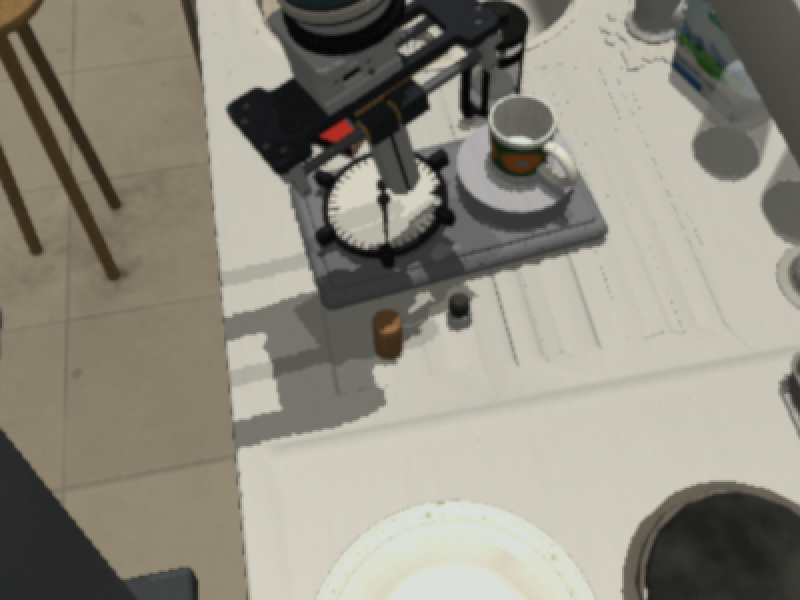

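The shut fingers hover above the gap between the 2 and 3 o'clock lugs, at about (405,190) in this view. Nothing is in the way below, so I'm going down.

Emit:
jog_arm:
  motion:
    - [[-0.0022,0.0009,0.01],[0,0,1]]
    - [[0,0,0.015],[0,0,0]]
    - [[0,0,0.015],[0,0,0]]
    - [[0,0,0.015],[0,0,0]]
    - [[0,0,0.01],[0,0,0]]
    - [[0,0,0.007],[0,0,0]]
    - [[0,0,0],[0,0,0]]

```text
time_s: 2.73
position: [513.5, 98.5, 65.6]
eef_rot: [0.546, 0.834, 0.053, 0.065]
force: [-0.9, 1.3, -0.4]
grip_width: 0.5
grasp_force: 0.0
```

```bash
python3 - <<'E'
from h import *; from bench import arm
s=arm.observe(); P,R=target(72,62,6.5); print(where(s),delta(s,P,R),s['force'])
d=arm.snapshot('side'); cv2.imwrite('pics/side2.png',cv2.resize(d['frame'][190:310,220:380,::-1],None,fx=4,fy=4))
E
```

```text
{'r': np.float64(62.3), 'th': np.float64(72.1), 'h': np.float64(16.5)} (array([ 0.22,  0.23, 10.01]), array([-0.38, -0.23,  0.08])) [-0.87101456  1.28702795 -0.35585075]
```

View pics/side2.png

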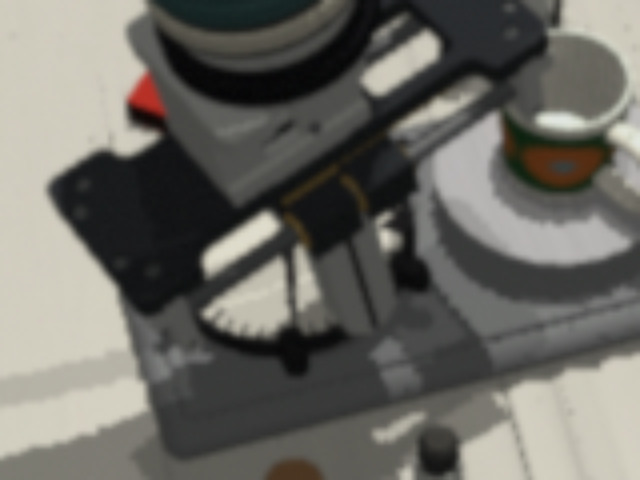

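The fingertip is at (365,335), between the lugs at (295,355) and (410,270), with clear room. I'll go down the last 10 mm and start along the arc.

Emit:
jog_arm:
  motion:
    - [[0,0,0.005],[0,0,0]]
    - [[0,0,0.005],[0,0,0]]
    - [[0,0,0],[0,0,0]]
    - [[0,-0.0022,0],[0,0,2]]
    - [[0,-0.0022,0],[0,0,2]]
    - [[0,-0.0022,0],[0,0,2]]
    - [[0,-0.0022,0],[0,0,2]]
    - [[0,-0.0022,0],[0,0,2]]
    - [[0,-0.0022,0],[0,0,2]]
    - [[0,0,0],[0,0,0]]

```text
time_s: 3.62
position: [503.8, 94.8, 56.3]
eef_rot: [0.63, 0.772, 0.061, 0.06]
force: [-0.8, -0.5, 0.5]
grip_width: 0.7
grasp_force: 0.0
```

```bash
python3 - <<'E'
from h import *; from bench import arm
s=arm.observe(); w=where(s); P,R=target(84,62,6.5); print(w,delta(s,P,R),s['force'])
E
```

```text
{'r': np.float64(62.5), 'th': np.float64(83.0), 'h': np.float64(9.1)} (array([ 0.53, -1.04,  2.63]), array([-0.15, -0.12,  0.04])) [-0.76843154 -0.49940556  0.5136712 ]
```

Emit:
jog_arm:
  motion:
    - [[0,-0.0022,0.001],[0,0,2]]
    - [[0,-0.0022,0.001],[0,0,2]]
    - [[0,-0.0022,0],[0,0,2]]
    - [[0,-0.0022,0],[0,0,2]]
    - [[0,-0.0022,0],[0,0,2]]
    - [[0,-0.0022,0],[0,0,2]]
    - [[0,-0.0022,0],[0,0,2]]
    - [[0,-0.0022,0],[0,0,2]]
    - [[0,-0.0022,0],[0,0,2]]
    - [[0,-0.0022,0],[0,0,2]]
    - [[0,-0.0022,0],[0,0,2]]
    - [[0,-0.0022,0],[0,0,2]]

```text
time_s: 4.62
position: [479.6, 94.3, 50.6]
eef_rot: [0.777, 0.624, 0.073, 0.047]
force: [1.9, -2.1, 1.2]
grip_width: 0.6
grasp_force: 0.7
```

```bash
python3 - <<'E'
from h import *; from bench import arm
s=arm.observe(); w=where(s); P,R=target(108,62,6.5); print(w,delta(s,P,R),s['force'])
d=arm.snapshot('side'); cv2.imwrite('pics/side3.png',cv2.resize(d['frame'][190:310,220:380,::-1],None,fx=4,fy=4))
E
```

```text
{'r': np.float64(62.7), 'th': np.float64(105.9), 'h': np.float64(7.7)} (array([ 0.63, -2.27,  1.17]), array([-0.03, -0.04,  0.03])) [ 1.92201528 -2.06808481  1.248921  ]
```

View pics/side3.png

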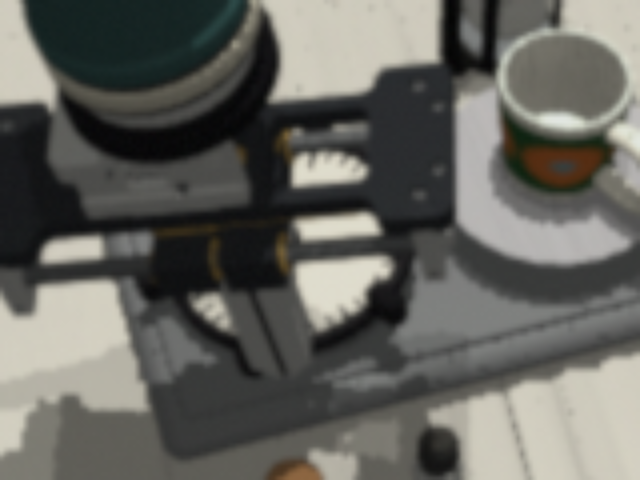

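The fingers sit behind the lug, which has moved to about (245,355), and the dial is turning with them. I'll keep going.

Emit:
jog_arm:
  motion:
    - [[0.0003,-0.0022,0],[0,0,2]]
    - [[0,-0.0022,0],[0,0,2]]
    - [[0,-0.0022,0],[0,0,2]]
    - [[0,-0.0022,0],[0,0,2]]
    - [[0,-0.0022,0],[0,0,2]]
    - [[0,-0.0022,0],[0,0,2]]
    - [[0,-0.0022,0],[0,0,2]]
    - [[0,-0.0022,0],[0,0,2]]
    - [[0,-0.0022,0],[0,0,2]]
    - [[0,-0.0022,0],[0,0,2]]
    - [[0,-0.0022,0],[0,0,2]]
    - [[0,-0.0022,0],[0,0,2]]

```text
time_s: 5.67
position: [455.3, 104.7, 46.4]
eef_rot: [0.889, 0.449, 0.08, 0.031]
force: [-0.6, -2.6, 0.6]
grip_width: 0.5
grasp_force: 1.1
```

```bash
python3 - <<'E'
from h import *; from bench import arm
s=arm.observe(); w=where(s); P,R=target(132,62,6.5); print(w,delta(s,P,R),s['force'])
E
```

```text
{'r': np.float64(62.6), 'th': np.float64(130.6), 'h': np.float64(7.5)} (array([ 0.58, -1.51,  1.04]), array([-0.1 ,  0.07,  0.07])) [-0.63623621 -2.56465881  0.6333604 ]
```

Emit:
jog_arm:
  motion:
    - [[0.0004,-0.0022,0.0005],[0,0,2]]
    - [[0,-0.0022,0],[0,0,2]]
    - [[0,-0.0022,0],[0,0,2]]
    - [[0,-0.0022,0],[0,0,2]]
    - [[0,-0.0022,0],[0,0,2]]
    - [[0,-0.0022,0],[0,0,2]]
    - [[0,-0.0022,0],[0,0,2]]
    - [[0,-0.0022,0],[0,0,2]]
    - [[0,-0.0022,0],[0,0,2]]
    - [[0,-0.0022,0],[0,0,2]]
    - [[0,-0.0022,0],[0,0,2]]
    - [[0,-0.0022,0],[0,0,2]]

```text
time_s: 6.67
position: [437.6, 124.5, 43.3]
eef_rot: [0.963, 0.254, 0.084, 0.014]
force: [-2.2, -2.1, 3.4]
grip_width: 0.4
grasp_force: 1.8
```

Emit:
jog_arm:
  motion:
    - [[0,-0.0022,0],[0,0,2]]
    - [[0,-0.0022,0],[0,0,2]]
    - [[0,-0.0022,0],[0,0,2]]
    - [[0,-0.0022,0],[0,0,2]]
    - [[0,-0.0022,0],[0,0,2]]
    - [[0,-0.0022,0],[0,0,2]]
    - [[0,0,0],[0,0,0]]
    - [[0,0,0],[0,0,0]]

```text
time_s: 7.33
position: [432.3, 136.9, 42.4]
eef_rot: [0.984, 0.153, 0.086, 0.004]
force: [-2.4, -1.3, 4.4]
grip_width: 0.2
grasp_force: 1.8
```

```bash
python3 - <<'E'
from h import *; from bench import arm
s=arm.observe(); w=where(s); P,R=target(168,62,6.5); print(w,delta(s,P,R),s['force'],s['joints'])
np.savez('side4.npz',**arm.snapshot('side')); np.savez('top4.npz',**arm.snapshot('top'))
a=np.load('side4.npz')['frame'][190:310,220:380,::-1]; b=np.load('top4.npz')['frame'][200:320,230:390,::-1]
cv2.imwrite('pics/both4.png',cv2.resize(np.hstack([a,b]),None,fx=2.5,fy=2.5))
E
```

```text
{'r': np.float64(62.4), 'th': np.float64(167.7), 'h': np.float64(7.1)} (array([ 0.4 , -0.31,  0.59]), array([-0.12,  0.15,  0.19])) [-2.43519231 -1.27825637  4.38499462] [ 0.19334992 -0.16736752  1.95835474 -0.01635678  1.17985597  1.46023727]
```

View pics/both4.png

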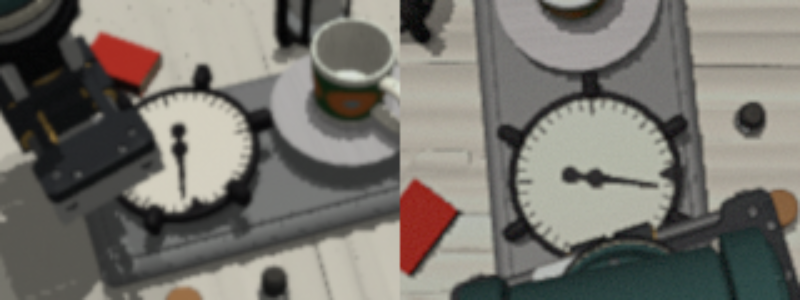

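The dial face is still visible in both views. In the top view (right half) the needle tip is at (657,186) and the arrowhead at (668,173), so a little more clockwise turn is needed. I'll measure it.

```bash
cat > m.py <<'E'
from h import *
import sys
k=sys.argv[1]
for n in ('top','side'):
    d=np.load(f'{n}{k}.npz'); P=np.array([492.58,156.58,46.2]) if n=='top' else np.array([490.83,154.96,45.9])
    for r in (26,30,33,43,45):
        th,v=polar(d,P,YAW,r,2 if r<41 else 1.5); m=(th>75)&(th<125); w=np.where(m,v,255)
        print(n,r,darks(th,w,100 if r<41 else 75))
E
python3 m.py 0; python3 m.py 4
```

```text
top 26 [(102.1, 6.0)]
top 30 [(103.2, 6.0)]
top 33 [(102.8, 5.5)]
top 43 []
top 45 []
side 26 [(102.0, 6.0)]
side 30 [(102.0, 5.5)]
side 33 [(101.5, 4.0)]
side 43 [(102.2, 1.0)]
side 45 [(103.9, 8.0)]
top 26 [(102.1, 5.5)]
top 30 [(103.3, 5.5)]
top 33 [(102.8, 4.5)]
top 43 [(92.5, 3.5)]
top 45 [(92.0, 5.5)]
side 26 [(102.8, 2.5)]
side 30 [(101.9, 4.5)]
side 33 [(101.2, 2.0)]
side 43 [(91.7, 3.0)]
side 45 [(91.6, 5.5)]
```

Emit:
jog_arm:
  motion:
    - [[0,-0.0022,-0.0005],[0,0,2]]
    - [[0,-0.0022,-0.0005],[0,0,2]]
    - [[0,-0.0022,0],[0,0,2]]
    - [[0,-0.0011,0],[0,0,1]]
    - [[0,-0.0011,0],[0,0,1]]
    - [[0,-0.0011,0],[0,0,1]]
    - [[0,-0.0011,0],[0,0,1]]
    - [[0,0,0],[0,0,0]]
    - [[0,0,0],[0,0,0]]
    - [[0,0,0],[0,0,0]]

```text
time_s: 8.27
position: [429.6, 147.7, 42.6]
eef_rot: [0.994, 0.066, 0.085, -0.004]
force: [0.5, -0.5, 0.6]
grip_width: 0.4
grasp_force: 0.4
```

```bash
python3 - <<'E'
from h import *; from bench import arm
s=arm.observe(); print(where(s),s['force'])
np.savez('side5.npz',**arm.snapshot('side')); np.savez('top5.npz',**arm.snapshot('top'))
E
python3 m.py 5
```

```text
{'r': np.float64(62.6), 'th': np.float64(177.9), 'h': np.float64(7.6)} [ 0.54770097 -0.45541414  0.60413526]
top 26 [(102.0, 5.0)]
top 30 [(103.2, 5.5)]
top 33 [(102.8, 4.5)]
top 43 [(102.5, 3.5)]
top 45 [(102.7, 6.5)]
side 26 [(102.7, 2.5)]
side 30 [(101.8, 4.5)]
side 33 [(101.3, 2.5)]
side 43 [(101.9, 3.0)]
side 45 [(102.0, 6.5)]
```

The arrowhead is now aligned with the needle in both views. I'll back off the lug and lift away along the dial's normal.

Emit:
jog_arm:
  motion:
    - [[0,0.002,0],[0,0,0]]
    - [[0,0.003,0],[0,0,0]]
    - [[0,0,0],[0,0,0]]
    - [[-0.002,0,-0.01],[0,0,0]]
    - [[0,0,-0.02],[0,0,0]]
    - [[0,0,-0.025],[0,0,0]]
    - [[0,0,-0.025],[0,0,0]]
    - [[0,0,-0.025],[0,0,0]]
    - [[-0.02,0,-0.02],[0,0,0]]
    - [[-0.02,0,-0.01],[0,0,0]]
    - [[-0.02,0,0],[0,0,0]]
    - [[0,0,0],[0,0,0]]

```text
time_s: 9.37
position: [344.7, 132.2, 166.3]
eef_rot: [0.994, 0.066, 0.086, -0.004]
force: [-0.4, 0.4, -1.1]
grip_width: 0.1
grasp_force: 0.0
```

```bash
python3 - <<'E'
from h import *; from bench import arm
s=arm.observe(); print(s['position'],s['force'])
np.savez('side6.npz',**arm.snapshot('side')); np.savez('top6.npz',**arm.snapshot('top'))
a=np.load('side6.npz')['frame'][190:310,220:380,::-1]; b=np.load('top6.npz')['frame'][200:320,230:390,::-1]
cv2.imwrite('pics/both6.png',cv2.resize(np.hstack([a,b]),None,fx=2.5,fy=2.5))
E
python3 m.py 6
```

```text
[344.66823356 132.17736812 166.31749645] [-0.39295151  0.39593499 -1.09219297]
top 26 [(102.0, 5.5)]
top 30 [(103.3, 6.0)]
top 33 [(102.8, 5.0)]
top 43 [(102.5, 4.5)]
top 45 [(102.8, 6.5)]
side 26 [(102.0, 5.0)]
side 30 [(101.9, 4.5)]
side 33 [(101.5, 3.5)]
side 43 [(101.9, 3.0)]
side 45 [(102.0, 7.0)]
```

View pics/both6.png

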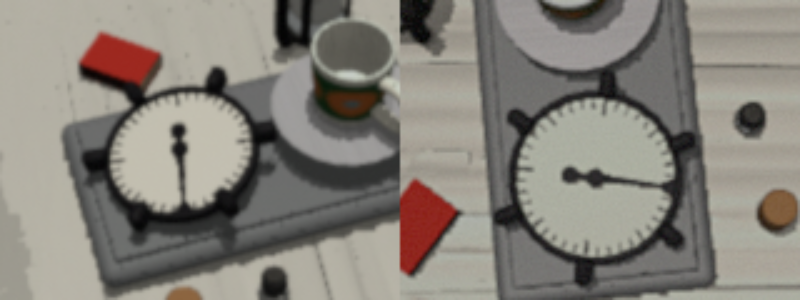

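The needle tip meets the arrowhead in both views (about (668,187) on the right, (184,207) on the left). The hand is clear and nothing else has moved.

```bash
python3 -c "
from bench import arm
print(arm.sign_off())"
```

```text
the job is handed in; nothing more can be done
None
```

The scale is zeroed: the arrowhead sits within about 1° of the needle tip in both camera views (4.5° is allowed), the hand is clear, and the job is handed in.

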